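Slide the stencil under the drawing board's spring clip

ROBOT

A 6-joint arm with a two-finger parallel gripper is mounted at the origin on the work surface. World frame = base frame: x ahead of the robot, y to its left, z up, the work surface at z = 0. Lengths are in m, angles in rad, forces in N, time in s.
With the tool pointing down it reaches from about 0.375 to 0.925 m from the base axis. Payload 5.7 kg.
Tool frame: the origin (TCP) lies midway between the tips of the shut fingers; the grasp point (between the pads) lies 19 mm behind it; z points along the fingers, x is the direction in which the jaws open and shut, and the axes are right-handed (so a half turn about z gives the same grasp; the last joint's range is limited). The gripper opens to 88 mm and grips with 3 to 60 N. Pads are 20 mm wide; open, the fingers measure 115 mm over their backs; the gripper's body (75 mm by 178 mm) begins 61 mm behind the grasp point.
Start: joints at [-1.398, 0.359, 1.51, -0, 1.272, -0.115], TCP at [0.17, -0.575, 0.223] pointing down, gripper open.
Joint ranges: [-2.97, 2.97], [-1.01, 2.36], [0.21, 2.38], [-0.96, 4.11], [0.2, 2.71], [-2.98, 2.98]. Speed limits (rad/s): [2.39, 2.39, 3.14, 3.14, 3.14, 3.14].

INTERFACE

Orientations are given as a unit quaternion [x, y, z, w].
In Python, from bench import move_ptp, servo_line, goto_joints, move_gripper, sleep, inverse_kinematics, capture, PlanningError, close_job, spot_in, silhouettes, current_clock, current_joint_pos, current_qvel, current_joint_torque, current_position, current_orientation, current_force, current_torque, current_finger_gap gives the robot as it stands. Calls block until the motion is done:
- move_ptp(position, orientation): joint-space move of the TCP to a pose.
- servo_line(position, orientation=None, rate=0.15, contact_N=None): straight line of the TCP; orientation=None keeps the orientation; rate is the mean speed in m/s. With contact_N (N) it stops when the force on the tool has changed by that much, and returns True; else False.
- goto_joints(angles): joint-space move.
- move_gripper(opening): finger opening in m; the grip force is fixed at half the most; returns when the fingers have stopped.
- sleep(seconds).
- inverse_kinematics(position, orientation): joint angles nearest the present ones, or None.
- capture(name): name is "side" or "top"; returns a dict with "image" (480x640x3 uint8, blue, green, red), "range_z" (480x640 float32, m along the optical axis (not along the pixel's ray), 0 where there is no reading), "intrinsics" (3x3 intrinsics, pixels), "k1" (the pictures are not rectified: a ray, as slopes to the right and down, at radius r is drawn at 1 + k1 r^2 times it, then the intrinsics apply), "R" (3x3) and "t" (3): a world point X has camera coordinates R X + t. Camera axes: x right, y down, z forward; pixel columns grow to the right and rows downward; lengths in m; the calibration is good to about 2 mm. A picture is of the moment at which its call begins.
A pose or a line that the arm cannot do raises PlanningError and nothing moves.
- close_job(): hands the job in, once; it reports no verdict.
Trained networks look in the newest picture that a camera, given by its name, has taken for a name from the list of things; names that differ only in an ending like _2 or _b are one class to them, and where a whole thing is asked for, a point or a joint stands for the part that bears it (a point fixed in the world has none). Each returns a list of dicts, best first, with "conf" (0 to 1); they miss things now and then, are a little off and sometimes report something else, mostly with a low value. They report only what shows in the picture. A call takes as long as a camera call. They do not tell look-alikes from the thing itself.
- spot_in(camera, query): "xy" ([column, row] in pixels, amid what is visible of it).
- silhouettes(camera, query): "region" (480x640 bool, what is visible of it) and "xy" ([column, row] in pixels, amid what is visible of it).
Readings, each from a call of its own:
- current_clock(): time.
- current_joint_pos(): joint angles.
- current_qvel(): joint speeds.
- current_joint_torque(): joint torques, N m.
- current_position(): TCP position.
- current_orientation(): TCP orientation.
- current_force(): force on the tool from outside, world axes, zero at the start.
- current_torque(): the same for the moment, N m.
- current_finger_gap(): finger opening in m.
Only numpy, scipy, OpenCV 4.12 (cv2) and the standard library are available. Lean on these libraries where they do the work, as an engineer would, in place of code of your own. Each camera call takes 0.05 s, during which the arm holds its last target. There are 200 camera calls.

TASK

Clip the green stencil plate into the drawing board without picking anything up: press the red flap of the spring clip down with one fingertip and, while keeping it down, push the plate by its upright rib with the other fingertip along its channel, under the raised jaw, until it is fully home against the end stop. Then let the flap come up so that the jaw rests on the plate, and withdraw. Leave the pencil cup, toy car and eraser where they are.

Things in the scene. Friction and masses are not known exactly. Their poses are not given: they have to be found in the camera images.
- board: Plywood drawing board, fixed on the desk, x -155 to +85, y -155 to +95 mm in its frame, top 10 mm above the desk. Origin on its underside, right under the centre of the plate when the plate is home; +x is the push direction, z up. A grey channel 46 mm wide along x, centred on y = 0, starts at x = -112 mm between aluminium rails 5 mm high and ends at the stop
- stop (a point): Middle of the near face of the end stop, an aluminium cross bar 9 mm high closing the channel, at x = +32 mm in the board's frame, 4.5 mm above the board's top
- hinge (a point): Middle of the clip's hinge line, fixed to the board: y = +36 mm, 13 mm above the board's top, parallel to the board's x, from x = -114 to +32 mm. A 7 mm rod; the two end brackets reach 17 mm above the board's top
- clip (a joint): Spring clip angle, rad: 0 = closed by its spring (jaw 2 mm above the channel floor, blocking the plate), growing as the red flap is pressed, 0.55 = fully down. Above 0.30 the plate passes freely under the jaw; resting on the plate it reads about 0.24. Always springs back: at point flap, 3 N starts it moving, 6 to 7 N holds it fully down
- flap (a point): Middle of the top of the clip's red flap (moves with it), 22 mm from the hinge towards the board's +y. Strip x = -107 to +25 mm, reaching 36 mm out from the hinge; pressing works alike anywhere along its length and a fingertip can slide along it. Closed it slopes up outwards and this point is 23 mm above the board's top; at 0.40 rad it is level, at 14 mm; fully down 11 mm
- jaw (a point): Middle of the underside of the clip's red jaw, a lip 16 mm (board x) by 8 mm; closed at x = +16, y = +14 mm in the board's frame. It rises as the flap is pressed, at full press to at least 11 mm above the board's top
- plate: Loose green plastic stencil plate lying flat in the channel, 64 (x) x 44 (y) x 6 mm, about 60 g; origin at the centre of its underside, x axis along the board's. It starts 30 to 44 mm short of home; home = front edge against the end stop, origin above the board's origin
- rib (a point): Middle of the rear (-x) face of the plate's upright rib, the face to push; 32 mm behind the plate's origin, 17 mm above the board's top. The rib is 40 mm wide, 7 mm thick, its top 28 mm above the board's top
- pencil_cup: Grey pencil cup with pens, 72 mm across, 95 mm high (pens to about 165 mm), loose, origin under its centre; a bystander
- toy_car: Orange toy car, 75 x 35 x 34 mm, loose, origin under its centre; a bystander
- eraser: White eraser in a blue sleeve, 52 x 24 x 14 mm, loose, origin under its centre; a bystander
Mind the look-alikes: they are no part of the job. Of the things shaped like the plate, the green one is meant.

How it is judged:
On the way, in this order (a step that is already met when the one before it is completed fails the run):
1. a fingertip holds the clip's flap down while the plate is still short of the jaw (value of joint clip above 0.28 rad and contact force between the fingers and board above 1 N and x of plate in the frame of board below -0.018 m), for 0.1 s.
2. the plate is home against the stop while the flap is still held down (value of joint clip above 0.28 rad and contact force between the fingers and board above 1 N and x of plate in the frame of board above -0.004 m), for 0.1 s.
At the end, for the whole second after the job is handed in: The plate lies flat in its channel within 4 mm of the end stop, at rest, with the spring clip's jaw resting on it (clip angle 0.17 to 0.28 rad), and the pencil cup, toy car and eraser are within 20 mm of where they started (x of plate in the frame of board between -0.004 and 0.003 m and y of plate in the frame of board between -0.004 and 0.004 m and z of plate in the frame of board between 0.008 and 0.012 m and angle between plate's own z axis and vertical below 0.05 rad and angle between the x axis of plate and the x axis of board, either way round below 0.08 rad and value of joint clip between 0.17 and 0.28 rad and linear speed of plate below 0.01 m/s and distance of each of pencil_cup, toy_car, eraser from where it was at the start of the episode below 0.02 m); the robot touches nothing.
It fails at once if the plate is lifted off the board by more than 10 mm (z of plate in the frame of board above 0.02 m).
It fails at once if the plate is tipped up by more than about 17 degrees (angle between plate's own z axis and vertical above 0.3 rad).
It fails at once if the pencil cup, toy car or eraser is moved more than 20 mm (distance of any of pencil_cup, toy_car, eraser from where it was at the start of the episode above 0.02 m).
It also fails if it takes over 38 s, if anything falls off the work surface, if the arm or the gripper's body presses on something with over 40 N, if the wrist force passes 120 N, or if a joint passes its speed limit or range.

## Working session

There is one attempt and no reset: what is moved stays moved. The work goes in short steps, each a Python script; the robot and the scene stay as the last script left them, time stands still between calls to the robot, and variables do not carry over. Pictures are saved under pics/ and viewed, about 8 in all and at most 12, crops included, and the job is handed in when it is done.

```bash
ls; mkdir -p pics
python3 - <<'E'
from bench import *
import cv2,numpy as np,pickle
d={n:capture(n) for n in("side","top")}
pickle.dump(d,open("cap0.pkl","wb"))
for n in d:
    cv2.imwrite(f"pics/{n}0.png",d[n]["image"]); print(n,d[n]["intrinsics"].tolist(),d[n]["k1"],d[n]["R"].round(4).tolist(),d[n]["t"])
    for q in("plate","clip","board","pencil_cup","toy_car","eraser","rib","flap","jaw","stop","hinge"):
        print(n,q,[(np.round(s["xy"]).tolist(),round(s["conf"],2)) for s in spot_in(n,q)])
print(current_clock(),current_position(),current_orientation(),current_finger_gap())
E
```

```text
pics
side [[458.0286570582228, 0.0, 317.96153807744037], [0.0, 458.0286570582228, 242.05308708138907], [0.0, 0.0, 1.0]] -0.020013358673976557 [[-0.8636, -0.5038, 0.0211], [-0.3336, 0.5393, -0.7732], [0.3782, -0.6747, -0.6338]] [0.52726852 0.22083404 0.73006277]
side plate [([357.0, 262.0], 0.96), ([285.0, 214.0], 0.8), ([350.0, 364.0], 0.73), ([280.0, 364.0], 0.56)]
side clip []
side board [([366.0, 256.0], 0.84)]
side pencil_cup [([414.0, 187.0], 0.59)]
side toy_car [([302.0, 314.0], 0.93)]
side eraser [([257.0, 295.0], 0.79)]
side rib [([356.0, 262.0], 0.97), ([345.0, 362.0], 0.9), ([282.0, 364.0], 0.56), ([281.0, 212.0], 0.55)]
side flap [([340.0, 266.0], 0.55)]
side jaw [([342.0, 263.0], 0.83)]
side stop [([364.0, 256.0], 0.97)]
side hinge [([365.0, 253.0], 0.61), ([358.0, 260.0], 0.42)]
top [[477.77774752602613, 0.0, 322.1756939439944], [0.0, 477.77774752602613, 245.50299349253532], [0.0, 0.0, 1.0]] 0.03362489270551274 [[-0.0289, -0.9994, -0.0207], [-0.9975, 0.0302, -0.0638], [0.0644, 0.0188, -0.9977]] [0.04714079 0.57027802 1.00760967]
top plate [([367.0, 166.0], 0.95), ([206.0, 274.0], 0.76), ([336.0, 267.0], 0.7), ([235.0, 318.0], 0.64), ([463.0, 275.0], 0.51)]
top clip [([315.0, 261.0], 0.74)]
top board [([357.0, 268.0], 0.62), ([258.0, 261.0], 0.5)]
top pencil_cup [([466.0, 273.0], 0.82)]
top toy_car [([258.0, 260.0], 0.9)]
top eraser [([256.0, 212.0], 0.53)]
top rib [([366.0, 168.0], 0.83), ([204.0, 273.0], 0.82), ([236.0, 317.0], 0.64), ([340.0, 269.0], 0.61)]
top flap [([316.0, 263.0], 0.64)]
top jaw [([316.0, 262.0], 0.58)]
top stop [([355.0, 272.0], 0.64)]
top hinge [([357.0, 269.0], 0.86)]
1.2 [ 0.17028718 -0.57529331  0.22263719] [ 8.01190920e-01 -5.98408813e-01 -1.96564682e-05 -4.01247728e-05] 0.0878012522577719
```

View pics/side0.png

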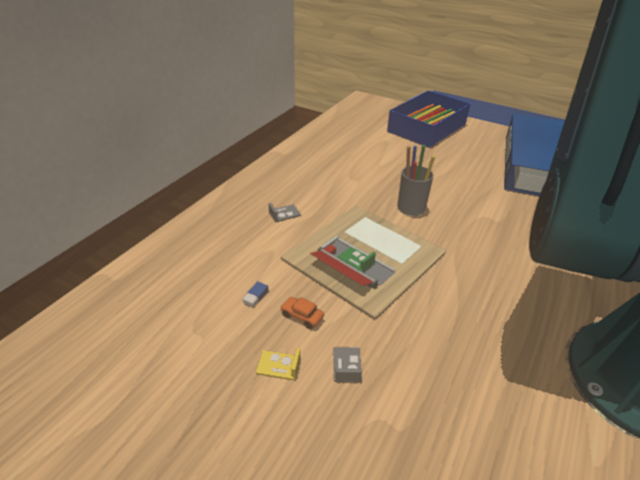

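View pics/top0.png

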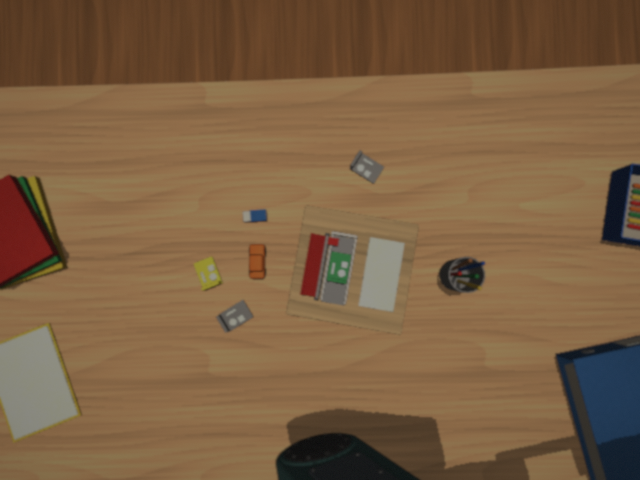

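Look-alikes for the plate in the top image: grey (366,167), yellow (206,274), grey (236,317), green (340,268). The green one lies in the board's channel, so that is the one. Next I rectify the top image metrically to check this up close and to measure.

```bash
cat > geo.py <<'E'
import numpy as np,cv2
def project(c,X):
    X=np.asarray(X,float).reshape(-1,3)
    return cv2.projectPoints(X,cv2.Rodrigues(c["R"])[0],np.asarray(c["t"],float),c["intrinsics"],np.array([c["k1"],0,0,0.]))[0].reshape(-1,2)
def unproject(c,uv,z):
    p=cv2.undistortPoints(np.asarray(uv,float).reshape(-1,1,2),c["intrinsics"],np.array([c["k1"],0,0,0.])).reshape(-1,2)
    r=np.c_[p,np.ones(len(p))]@c["R"]; o=-c["R"].T@c["t"]
    return o+r*((z-o[2])/r[:,2])[:,None]
def ortho(c,org,yaw,z,xr,yr,mm):
    # rows: board x decreasing, cols: board y decreasing
    xs=np.arange(xr[1],xr[0],-mm)/1e3; ys=np.arange(yr[1],yr[0],-mm)/1e3
    Y,X=np.meshgrid(ys,xs); C,S=np.cos(yaw),np.sin(yaw)
    P=np.stack([org[0]+C*X-S*Y,org[1]+S*X+C*Y,np.full_like(X,z)],-1)
    m=project(c,P).reshape(X.shape+(2,)).astype(np.float32)
    return cv2.remap(c["image"],m,None,cv2.INTER_CUBIC)
E
python3 - <<'E'
import pickle,numpy as np,cv2
from geo import *
d=pickle.load(open("cap0.pkl","rb")); c=d["top"]
uv=[(306,206),(418,226),(402,332),(288,314)]
P=unproject(c,uv,.01);print(P.round(4))
# board corners in board frame
B=np.array([(85,95),(85,-155),(-155,-155),(-155,95)])/1e3
bc=B-B.mean(0);Pc=P[:,:2]-P[:,:2].mean(0)
yaw=np.arctan2((bc[:,0]*Pc[:,1]-bc[:,1]*Pc[:,0]).sum(),(bc*Pc).sum())
R=np.array([[np.cos(yaw),-np.sin(yaw)],[np.sin(yaw),np.cos(yaw)]])
o=P[:,:2].mean(0)-R@B.mean(0);print(o,yaw, (P[:,:2]-(B@R.T+o)).round(4))
im=ortho(c,o,yaw,.01,(-170,100),(-170,110),.5)
im=np.ascontiguousarray(im)
def L(y,x):return (int((110-y)/.5),int((100-x)/.5))
for a,b in (((95,-155),(-155,-155)),((-155,-155),(-155,85)),((-155,85),(95,85)),((95,85),(95,-155)),((23,-112),(23,32)),((-23,-112),(-23,32)),((-23,32),(23,32))):
    cv2.line(im,L(*a),L(*b),(255,0,255),1)
cv2.imwrite("pics/ortho.png",im)
for n in d:
    r=d[n]["range_z"];print(n,(r>0).mean())
E
```

```text
[[ 0.6593  0.0632  0.01  ]
 [ 0.6079 -0.1777  0.01  ]
 [ 0.3823 -0.1342  0.01  ]
 [ 0.4268  0.1081  0.01  ]]
[ 0.5591928  -0.01246578] -0.19339739755791788 [[-0.0016 -0.0013]
 [-0.0049  0.0032]
 [ 0.005   0.0006]
 [ 0.0015 -0.0025]]
side 0.9958723958333333
top 0.9959407552083334
```

View pics/ortho.png

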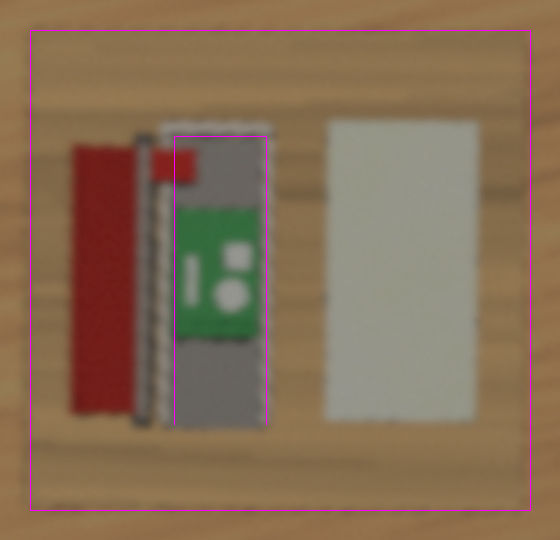

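Run:
```python
import pickle,numpy as np,cv2
from geo import *
from scipy.optimize import minimize
from scipy.ndimage import map_coordinates
d=pickle.load(open("cap0.pkl","rb"))
segs=[((95,-155),(-155,-155),10),((-155,-155),(-155,85),10),((-155,85),(95,85),10),((95,85),(95,-155),10),((23,-112),(23,20),15),((-23,-112),(-23,32),15),((-23,-112),(23,-112),10),((-23,32),(23,32),19)]
G={}
for n in d:
    g=cv2.GaussianBlur(d[n]["image"].astype(np.float32),(0,0),1.2)
    G[n]=np.sqrt(sum(cv2.Sobel(g,cv2.CV_32F,*k)**2 for k in((1,0),(0,1))).sum(2))
def pts(p):
    Q=np.concatenate([np.c_[np.linspace(a[1],b[1],150),np.linspace(a[0],b[0],150),np.full(150,z)] for a,b,z in segs])/1e3
    C,S=np.cos(p[2]),np.sin(p[2]);return np.c_[p[0]+C*Q[:,0]-S*Q[:,1],p[1]+S*Q[:,0]+C*Q[:,1],Q[:,2]]
def cost(q,names):
    p=np.array(q)*[1e-3,1e-3,1e-2]+[.5592,-.0125,-.1934]; X=pts(p);s=0
    for n in names:
        uv=project(d[n],X); s-=np.minimum(map_coordinates(G[n],[uv[:,1],uv[:,0]],order=1),120).mean()
    return s
for names in(["top"],["side"],["top","side"]):
    r=min((minimize(cost,(a,b,c),args=(names,),method="Nelder-Mead") for a in(-2,0,2) for b in(-2,0,2) for c in(-1.,0,1)),key=lambda r:r.fun)
    p=r.x*[1e-3,1e-3,1e-2]+[.5592,-.0125,-.1934];print(names,p.round(4),r.fun)
o,yaw=p[:2],p[2]
im=np.ascontiguousarray(ortho(d["top"],o,yaw,.016,(-120,50),(-40,80),.25))
# green extents at z=16
h=cv2.cvtColor(im,cv2.COLOR_BGR2HSV);m=((h[...,0]>40)&(h[...,0]<85)&(h[...,1]>80)).astype(np.uint8)
ys,xs=np.nonzero(m);print("plate x",50-np.percentile(ys,[1,99])*.25,"y",80-np.percentile(xs,[1,99])*.25)
side=cv2.resize(d["side"]["image"][200:330,270:460],None,fx=4,fy=4,interpolation=cv2.INTER_CUBIC)
for X in pts(p): 
    u,v=project(d["side"],X)[0]; cv2.circle(side,(int((u-270+.5)*4),int((v-200+.5)*4)),0,(255,0,255),-1)
cv2.imwrite("pics/sidecrop.png",side)
```

```text
['top'] [ 0.5593 -0.0096 -0.1785] -57.485984802246094
['side'] [ 0.56   -0.01   -0.2003] -95.38433837890625
['top', 'side'] [ 0.5598 -0.0103 -0.1985] -151.759033203125
plate x [ -6. -68.] y [ 20.25 -20.25]
```

View pics/sidecrop.png

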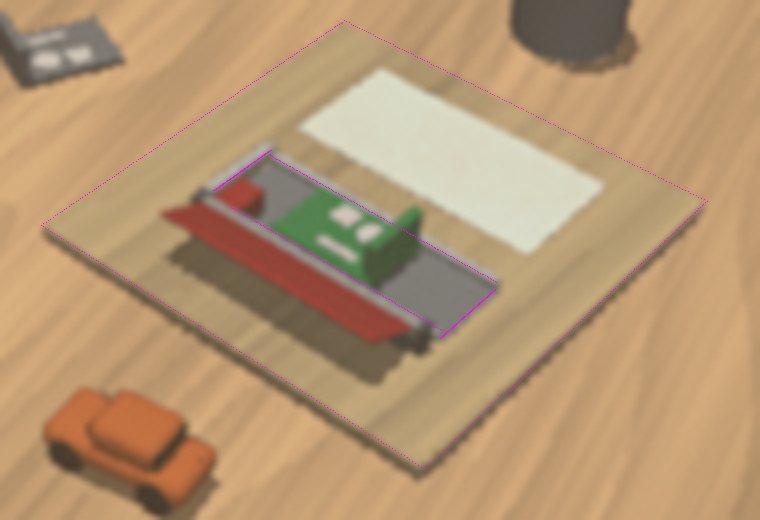

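The overlay fits. The green plate with its rib sits in the channel at side-crop (345,240), about 37 mm short of home. Moving in above it and pressing.

```bash
cat > rob.py <<'E'
from bench import *
import numpy as np
from scipy.spatial.transform import Rotation as Ro
o=np.array([.5598,-.0103]);yaw=-.1985
C,S=np.cos(yaw),np.sin(yaw); ex=np.array([C,S,0]);ey=np.array([-S,C,0])
def W(x,y,z): # mm in board frame (z above board underside)
    return np.r_[o,0]+ (x*ex+y*ey+np.array([0,0,z]))/1e3
def Q(s): 
    x=s*ey; z=np.array([0,0,-1.]); return Ro.from_matrix(np.c_[x,np.cross(z,x),z]).as_quat()
def bx():
    p=np.array(current_position())-np.r_[o,0]; return np.round([p@ex*1e3,p@ey*1e3,p[2]*1e3],2)
def bf():
    f=np.array(current_force()); return np.round([f@ex,f@ey,f[2]],2)
E
python3 - <<'E'
from rob import *
j=np.array(current_joint_pos()); best=None
for s in(1,-1):
    k=inverse_kinematics(W(-88,29,70),Q(s)); print(s,None if k is None else np.round(k,2))
    if k is not None and (best is None or np.abs(k-j).max()<best[0]): best=(np.abs(k-j).max(),s)
s=best[1];open("s.txt","w").write(str(s));print(s)
move_gripper(.045)
move_ptp(W(-88,29,120),Q(s)); servo_line(W(-88,29,48),rate=.1)
print(current_clock(),bx(),bf(),current_finger_gap())
import cv2
c=capture("side");cv2.imwrite("pics/s1.png",cv2.resize(c["image"][130:330,250:480],None,fx=3.4,fy=3,interpolation=cv2.INTER_CUBIC))
E
```

```text
1 [-0.07  0.4   1.93 -0.    0.82 -1.44]
-1 [-0.07  0.4   1.93 -0.    0.82  1.7 ]
1
5.3417 [-87.63  29.    48.28] [-0.22  0.26  0.38] 0.04513621303511972
```

View pics/s1.png

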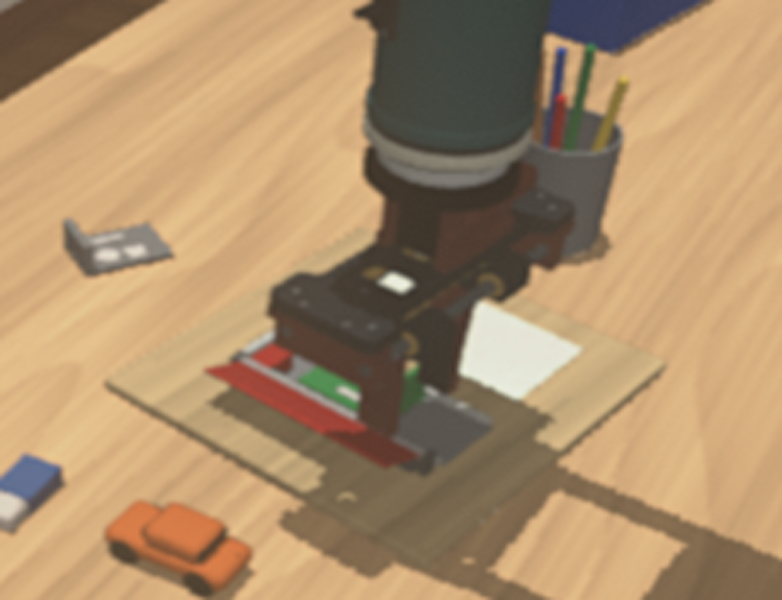

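One finger is over the flap (about 380,420) and the other is behind the rib (about 440,380). Both are as planned, so I press.

Run:
```python
from rob import *
print(servo_line(W(-88,29,24.5),rate=.04,contact_N=14),bx(),bf())
if bx()[2]<25.5: print(servo_line(W(-88,29,22.5),rate=.02,contact_N=12),bx(),bf())
sleep(.15);print(current_clock(),bx(),bf())
import cv2
c=capture("side");cv2.imwrite("pics/s2.png",cv2.resize(c["image"][190:320,270:440],None,fx=4.5,fy=4.5,interpolation=cv2.INTER_CUBIC))
```

```text
False [-87.62  29.46  24.41] [-0.42  2.53  5.44]
False [-87.6   29.42  22.56] [0.79 3.05 7.32]
6.525 [-87.6   29.4   22.64] [-0.34  2.04  7.43]
```

View pics/s2.png

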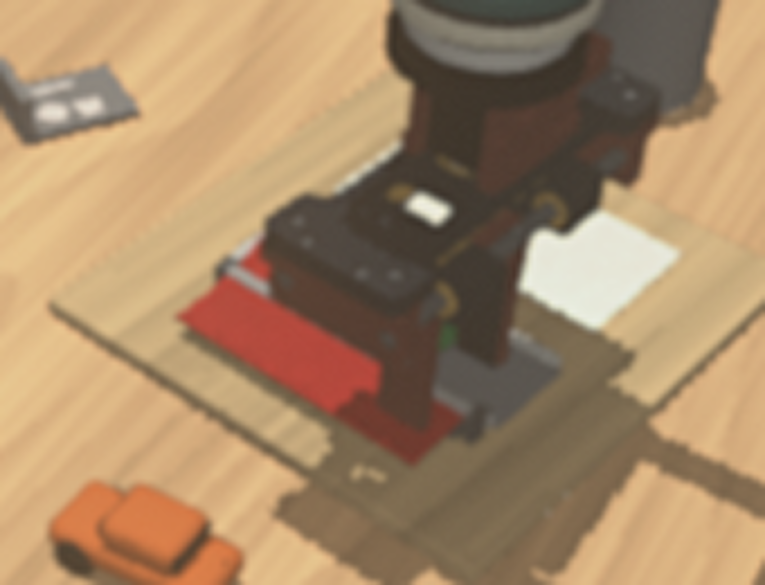

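The flap is level or lower under the finger (about 405,410), held with 7.4 N. Now I push, then approach the stop in small steps while watching the force.

Run:
```python
from rob import *
for x in(-78,-62,-50,-46):
    print(servo_line(W(x,29,22.5),rate=.03,contact_N=12),bx(),bf())
x=-46;base=bf()[0]
while x<-38.5:
    x+=.75; servo_line(W(x,29,22.5),rate=.01); f=bf(); print(x,bx(),f)
    if f[0]<base-2.0: break
sleep(.15);print(current_clock(),bx(),bf())
import cv2
for n in("side","top"):
    c=capture(n)
    if n=="side":cv2.imwrite("pics/s3.png",cv2.resize(c["image"][190:320,270:440],None,fx=4.5,fy=4.5,interpolation=cv2.INTER_CUBIC))
```

```text
False [-80.39  28.85  22.03] [-3.96  0.76  7.72]
False [-64.73  28.81  21.95] [-4.7   1.39  7.85]
False [-52.62  28.84  21.97] [-3.62  1.44  8.26]
False [-48.78  28.82  21.92] [-4.14  0.87  8.47]
-45.25 [-48.44  28.81  21.88] [-5.53  0.25  8.45]
-44.5 [-47.84  28.8   21.86] [-4.96  0.98  7.64]
-43.75 [-47.15  28.81  21.83] [-5.93  0.36  8.15]
-43.0 [-46.41  28.81  21.85] [-5.63 -0.2   7.68]
-42.25 [-45.71  28.8   21.82] [-5.    0.5   7.94]
-41.5 [-45.01  28.81  21.82] [-6.07  0.44  8.54]
-40.75 [-44.27  28.82  21.8 ] [-5.89  0.78  7.08]
-40.0 [-43.51  28.79  21.82] [-5.55  0.94  7.8 ]
-39.25 [-42.7   28.82  21.81] [-5.8   0.6   8.24]
-38.5 [-42.62  28.8   21.77] [-6.41  1.15  8.69]
11.225 [-42.62  28.79  21.78] [-6.51  1.14  9.84]
```

View pics/s3.png

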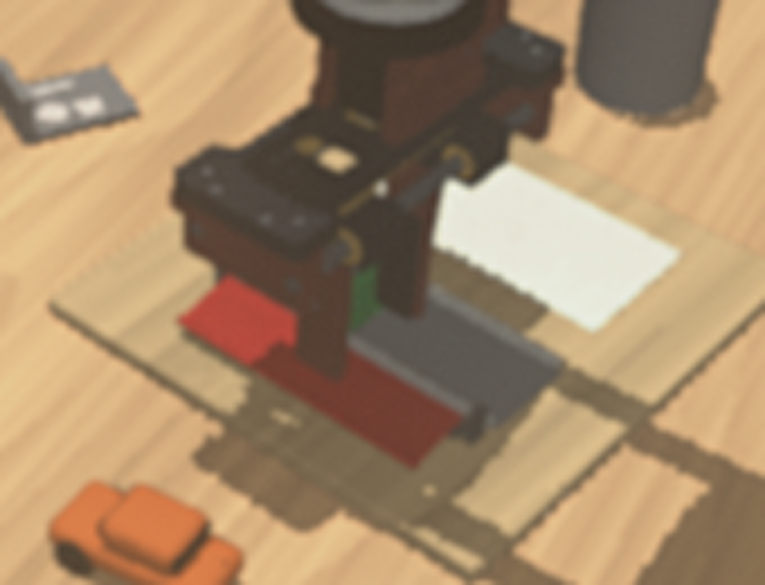

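Run:
```python
from rob import *
for x in(-37.75,-37):
    servo_line(W(x,29,22.5),rate=.01); sleep(.1); print(x,bx(),bf())
    if bf()[0]<-8: break
sleep(.2);print(bx(),bf())
servo_line(W(-54,29,22.5),rate=.04);print("back",bx(),bf())
servo_line(W(-54,29,60),rate=.06);servo_line(W(-60,29,160),rate=.2);print(bx(),bf())
move_ptp([.30,-.42,.25],Q(1))
import cv2,pickle
d={n:capture(n) for n in("side","top")};pickle.dump(d,open("cap1.pkl","wb"))
print(current_clock())
from geo import ortho
c=d["top"];im=ortho(c,o,yaw,.016,(-120,50),(-40,80),.25)
h=cv2.cvtColor(im,cv2.COLOR_BGR2HSV);m=((h[...,0]>40)&(h[...,0]<85)&(h[...,1]>80))
ys,xs=np.nonzero(m);print("plate x",50-np.percentile(ys,[1,99])*.25,"y",80-np.percentile(xs,[1,99])*.25)
a=cv2.resize(d["side"]["image"][220:300,290:420],None,fx=5,fy=5,interpolation=cv2.INTER_CUBIC)
cv2.imwrite("pics/s4.png",a)
d0=pickle.load(open("cap0.pkl","rb"))
for q in("pencil_cup","toy_car","eraser"): print(q,[np.round(s["xy"]) .tolist() for s in spot_in("top",q)[:1]])
```

```text
-37.75 [-42.58  28.79  21.75] [-8.57  0.87 10.27]
[-42.62  28.78  21.7 ] [-7.93  0.57 10.95]
back [-50.99  29.3   23.31] [ 3.53 -0.5   6.64]
[-60.57  28.92 159.25] [-0.78 -0.49 -0.01]
15.7833
plate x [ 30.25 -31.  ] y [ 20.   -20.25]
pencil_cup [[464.0, 272.0]]
toy_car [[258.0, 263.0]]
eraser [[257.0, 215.0]]
```

View pics/s4.png

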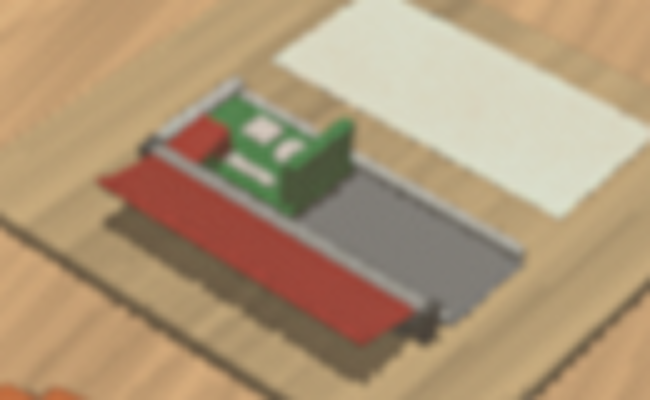

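The picture shows the plate against the stop at about (235,95), the jaw resting on it at (200,140), and the arm clear. Handing in.

```bash
python3 -c "
from bench import *
print(current_force(),current_clock());close_job()"
```

```text
[ 0.15851329  0.56281468 -0.44778606] 15.9333
the job is handed in; nothing more can be done
```

The green plate is clipped in, and I handed the job in at about 16 s; no verdict is reported. I pressed the flap down with one fingertip (7–11 N throughout) and pushed the plate by its rib with the other, about 37 mm along the channel. It met the stop at TCP board x = -42.6 mm, against -42 expected. I then backed off, let the flap rise and withdrew.

**Last checks:**
- **Plate:** its centre measures about 0 mm (±1 mm) from home in x and y, and it looks flat in the picture.
- **Jaw:** the picture shows it resting on the plate. I could not read the clip angle directly, so I judged it from the picture.
- **Bystanders:** the pencil cup and eraser detections agree with the start within about 3 px (6 mm), and so does the toy car. That is within the detector's own scatter.
- **Contact:** the arm is clear, with the force reading near zero.

No check failed. The arm lagged its commanded position by about 3 mm under flap friction, so I used the force rise to confirm the plate was home.

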